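Clear a donated card box and flip its lid open

ROBOT

A 6-joint arm with a two-finger parallel gripper is mounted at the origin on the work surface. World frame = base frame: x ahead of the robot, y to its left, z up, the work surface at z = 0. Lengths are in m, angles in rad, forces in N, time in s.
With the tool pointing down it reaches from about 0.4 to 0.825 m from the base axis. Payload 7 kg.
Tool frame: the origin (TCP) lies at the very end of the fingers, on their centre line; the grasp point (between the pads) lies 19 mm behind it; z points along the fingers, y is the line along which they close (so a half turn about z gives the same grasp; the last joint's range is limited). The gripper opens to 88 mm and grips with 3 to 60 N. Pads are 19 mm wide; open, the fingers measure 130 mm over their backs; the gripper's body (78 mm by 193 mm) begins 47 mm behind the grasp point.
Start: joints at [-0.973, 0.359, 0.012, 0, -1.224, -0.288], TCP at [0.206, -0.643, 0.194] pointing down, gripper open.
Joint ranges: [-3.07, 3.07], [-1.43, 2.12], [-1.02, 1.25], [-3.03, 1.67], [-3.05, -0], [-3.03, 3.03]. Speed limits (rad/s): [2.39, 2.39, 3.01, 3.14, 3.14, 3.14].

INTERFACE

Orientations are given as [roll, pitch, yaw] about the fixed x, y, z axes, in that order (R = Rz(yaw) Ry(pitch) Rx(roll)).
In Python, from station import arm gives the robot as it stands.
- The arm moves only by the tool step_arm, never from a script. Its argument "rows" is a list of rows, each a list of 5 numbers: the shift along the world's x, y, z in m, then the turn about the world's z in rad, then the finger opening in m, from 0 to 0.0876. In form: [[x, y, z, spin, gripper], ...]. A call has 1 to 20 rows; each row is the pose to reach, as a shift and turn from the pose commanded when the call began; what a row does not reach only later rows make up. A row lasts 1/10 s, in which the tool goes at most 50 mm and 8.59 degrees, less where a joint would pass 70% of its speed; a pose out of reach is approached as far as the arm can. A call with a gripper value outside its range is refused whole. The fingers move at their own pace and stop on an object; "newtons" is the grip in N (left out, the last holds). Time passes only in rows, so rows that repeat a pose let the fingers close. It gives the time, the measured TCP pose, the force, the opening and the grip force at its end, in the units of the state.
- arm.get_state(): the state, without advancing time (a new reading comes with each control period).
- arm.grab_frame(name): name is "scene" or "top" or "wrist"; returns a dict with "color" (480x640x3 uint8, blue, green, red), "vfov" (degrees; the focal length in pixels is half the picture's height over the tangent of half this angle, whatever the lens; pixels are square), "cx", "cy" (the principal point, pixels), "rvec" (rotation vector, rad) and "tvec" (3), from world to camera coordinates, as OpenCV has them. Camera axes: x right, y down, z forward; pixel columns grow to the right and rows downward; lengths in m; the calibration is good to about 2 mm. A picture is of the moment at which its call begins. There is no depth.
- arm.job_done(): hands the job in; it is judged then, once.
The state is a dict: "t": time; "q": joint angles; "qd": joint speeds; "joint_efforts": joint torques, N m; "eef_pos": TCP position; "ee_rot": TCP orientation; "force": force on the tool from outside, world axes, zero at the start; "moment": the same for the moment, N m; "width": finger opening in m; "gripper_force": force on a finger pad.
Only numpy, scipy, OpenCV 4.12 (cv2) and the standard library are available. Lean on these libraries where they do the work, as an engineer would, in place of code of your own. Each camera call takes 0.05 s, during which the arm holds its last target. There are 200 camera calls.

TASK

With the fingertips only, push the boxed puzzle sideways off the blue lid of the wooden card box until it lies flat on the carton with the green tape, then reach under the lid's brass tab and flip the lid up and over so that it rests fully open by itself. Do not lift the puzzle or open the lid under it, and leave everything else on the table where it is.

Things in the scene. Friction and masses are not known exactly. Their poses are not given: they have to be found in the camera images.
- card_box: Donated card-file box of light wood, fixed to the table, with a blue hinged lid. Origin: centre of its underside on the table. Body 100 (its x) x 190 (its y) x 170 mm high, walls 7 mm. Its +x side carries the hinge and is the side away from the robot, its -x side (front, toward the robot) has the lifting tab; z up. A carton stands on either side of it, along its y.
- box_lid (a joint): Angle of the blue lid in rad: 0 shut, grows as the front edge swings up and away from the robot; stop at 1.95. About 0.2 kg, free hinge: below about 1.6 it falls shut, beyond that its weight carries it on to the stop and holds it there. Lid plate 100 x 190 x 8 mm; shut, its underside is 170.5 mm and its top 178.5 mm above the table.
- tab_edge (a point): Middle of the outer (front) edge of the lid's brass lifting tab, half-way through its thickness: 173.5 mm above the table when shut, 128 mm from the hinge axis; moves with the lid. The tab is 70 mm wide, 6 mm thick, level with the lid's underside, stands 28 mm out from the box front, free below. Not slippery: a finger leaning 20 degrees or more, tip under it, pressed lightly forward, carries it up (1 N).
- lid_hinge (a point): Middle of the lid's hinge axis, at the far upper edge of the box, 170.5 mm above the table; the axis runs along the box's y.
- puzzle_center (a point): Centre of the boxed puzzle (orange box with a yellow picture on top), loose, 85 (its x) x 90 (its y) x 32 mm, 0.2 to 0.35 kg. It starts lying flat on the shut lid, near its middle, its x roughly along the box's x; its underside starts 178.5 mm above the table.
- green_carton: Closed cardboard carton with a broad green tape band, fixed, 140 (x) x 160 (y) x 176 mm high, origin at the centre of its underside. Its axes are parallel to the card box's; its centre is 185 mm from the box's along the box's y, on either side, leaving a 10 mm gap. Its top is empty and 2.5 mm lower than the lid's top.
- red_carton: The same carton with a red tape band, on the other side of the card box. Fixed, 140 x 160 x 176 mm, origin at the centre of its underside. A jar stands on it.
- jar: Bystander: small glass jar with a blue cap, 56 mm across, 60 mm high, loose, standing on the red carton. Origin: centre of its underside.
- mug: Bystander: blue mug, 80 mm across, 90 mm high, loose, on the table beyond the boxes. Origin: centre of its underside.
- book: Bystander: red book lying flat, 110 x 170 x 26 mm, loose, on the table. Origin: centre of its underside.
- toy_car: Bystander: yellow toy car, 110 x 54 x 49 mm, loose, on the table beyond the boxes. Origin: under its centre, at table height.
- tape_dispenser: Bystander: grey tape dispenser with a roll, 130 x 55 x 76 mm, loose, on the table beyond the boxes. Origin: centre of its underside.
- spinning_top: Bystander: wooden spinning top, 60 mm across, 60 mm high, loose, on the table. Origin: centre of its underside.

How it is judged:
On the way, in this order (a step that is already met when the one before it is completed fails the run):
1. the puzzle lies flat on the green-taped carton, the lid still shut (x of puzzle_center in the frame of green_carton between -0.03 and 0.03 m and y of puzzle_center in the frame of green_carton between -0.045 and 0.045 m and z of puzzle_center in the frame of green_carton between 0.185 and 0.2 m and angle between puzzle_center's own z axis and vertical below 0.08 rad and value of joint box_lid below 0.1 rad), for 0.3 s.
2. the lid has been flipped over and rests open (value of joint box_lid above 1.8 rad), for 0.3 s.
At the end, for the whole second after the job is handed in: The lid rests open beyond 1.8 rad, still; the puzzle lies flat and still on the green-taped carton, its centre within 30 mm of the carton's centre along the pushed-across direction (box x) and 45 mm along the push (box y); nothing else has been moved (x of puzzle_center in the frame of green_carton between -0.03 and 0.03 m and y of puzzle_center in the frame of green_carton between -0.045 and 0.045 m and z of puzzle_center in the frame of green_carton between 0.185 and 0.2 m and angle between puzzle_center's own z axis and vertical below 0.08 rad and linear speed of puzzle below 0.02 m/s and value of joint box_lid above 1.8 rad and velocity of joint box_lid between -0.1 and 0.1 rad/s); the robot touches nothing.
It fails at once if the puzzle is lifted (its centre more than about 30 mm above where it lay) (height (world z) of puzzle_center above 0.225 m).
It fails at once if the puzzle falls to the table (height (world z) of puzzle_center below 0.16 m).
It fails at once if the puzzle is tipped by more than 0.4 rad (angle between puzzle_center's own z axis and vertical above 0.4 rad).
It fails at once if the lid is opened before the puzzle lies on the green-taped carton (value of joint box_lid above 0.25 rad and not (x of puzzle_center in the frame of green_carton between -0.03 and 0.03 m and y of puzzle_center in the frame of green_carton between -0.045 and 0.045 m)).
It fails at once if a bystander is moved more than 25 mm (distance of any of jar, mug, book, toy_car, tape_dispenser, spinning_top from where it was at the start of the episode above 0.025 m).
It also fails if it takes over 64 s, if anything falls off the work surface, if the arm or the gripper's body presses on something with over 40 N, if the wrist force passes 120 N, or if a joint passes its speed limit or range.

## Working session

There is one attempt and no reset: what is moved stays moved. The work goes in short steps, Python scripts to look and compute and a tool call to move; the robot and the scene stay as the last step left them, time stands still between calls to the robot, and variables do not carry over. Pictures are saved under pics/ and viewed, at most 10 in all, crops included, and the job is handed in when it is done.

Besides the shell and the picture viewer there is one more tool, called after "Request:" by a JSON object that holds its "op" and its "data". step_arm: Moves the arm, as the interface text tells. Its arguments: {"type":"object","properties":{"rows":{"type":"array"},"newtons":{"type":"number"}},"required":["rows"]}

```bash
mkdir -p pics; cat > h.py <<'E'
import cv2, numpy as np
from station import arm
def grab(n,f=None):
    d=arm.grab_frame(n)
    if f: cv2.imwrite('pics/'+f,d['color'])
    return d
def K(d):
    f=240/np.tan(np.radians(d['vfov'])/2); return np.array([[f,0,d['cx']],[0,f,d['cy']],[0,0,1]])
def ray(d,px,z):
    R=cv2.Rodrigues(np.array(d['rvec'],float))[0]; t=np.array(d['tvec'],float).ravel()
    c=-R.T@t; out=[]
    for p in np.atleast_2d(px):
        v=R.T@np.linalg.inv(K(d))@[p[0],p[1],1]; out.append(c+v*(z-c[2])/v[2])
    return np.array(out)
def proj(d,P):
    return cv2.projectPoints(np.atleast_2d(P).astype(float),np.array(d['rvec'],float),np.array(d['tvec'],float),K(d),None)[0][:,0]
E
python3 - <<'E'
from h import *
a=grab('scene','s0.png');b=grab('top','t0.png');print(arm.get_state())
for d in(a,b): print({k:v for k,v in d.items() if k!='color'})
E
```

```text
{'t': 0.1, 'q': array([-9.72842496e-01,  3.59327674e-01,  1.11568358e-02, -3.21380658e-04,
       -1.22410578e+00, -2.88080631e-01]), 'qd': array([ 0.00077647, -0.00318961,  0.00168194,  0.00173425,  0.00097137,
        0.0003621 ]), 'joint_efforts': array([-2.06550460e-03, -5.84163165e+01,  2.93748361e+01,  7.01521039e+00,
        1.02752171e-02, -6.54137557e-05]), 'eef_pos': array([ 0.20564562, -0.64239839,  0.19320884]), 'ee_rot': array([ 3.14008751e+00, -1.30926807e-04, -2.83182878e+00]), 'force': array([0.123008  , 0.08308246, 0.47876312]), 'moment': array([-0.06449276,  0.01520396,  0.00293452]), 'gripper_force': 0.0, 'width': 0.0873154777101597}
{'vfov': 57.24173883629691, 'cx': 318.6185983946766, 'cy': 246.53737063093274, 'rvec': array([ 1.14509803,  2.44866409, -0.89018583]), 'tvec': array([ 0.36269948, -0.25113553,  1.45885023])}
{'vfov': 49.92978499118808, 'cx': 320.47377595772895, 'cy': 243.35632090483426, 'rvec': array([ 2.12320285, -2.10580673,  0.21587736]), 'tvec': array([-0.03464459,  0.56996984,  1.56040952])}
```

View pics/s0.png

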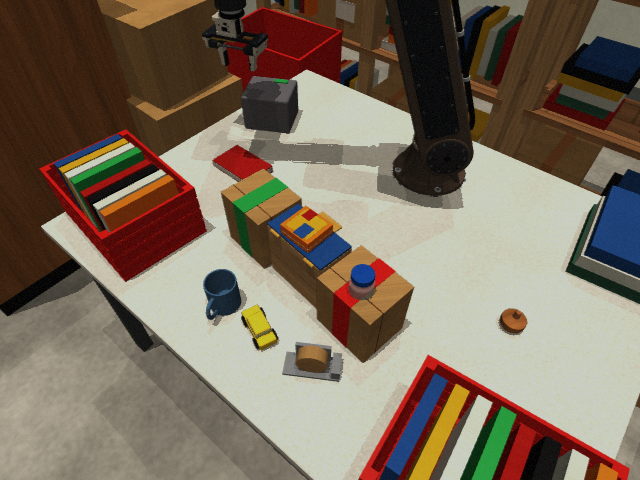

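View pics/t0.png

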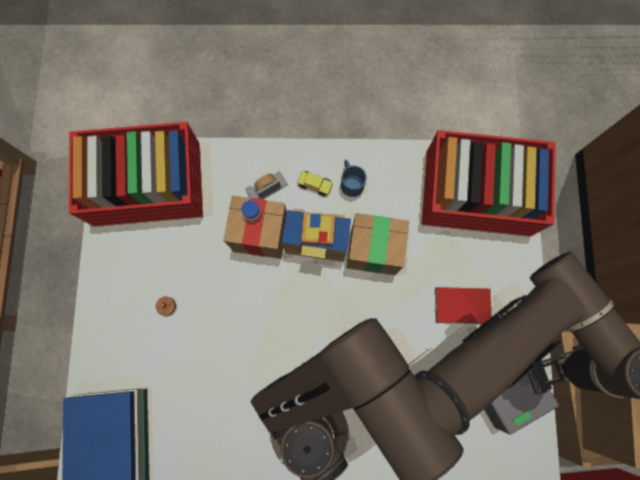

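The boxes run left to right in the top view: red carton (255,226) with the jar (251,210), card box (317,232) with the puzzle, and green carton (378,243) towards -y. The brass tab is at (313,253). I'll zoom in on this area.

```bash
python3 - <<'E'
from h import *
d=grab('top'); im=d['color']
cv2.imwrite('pics/c1.png',cv2.resize(im[185:285,215:415],None,fx=4,fy=4,interpolation=cv2.INTER_CUBIC))
hsv=cv2.cvtColor(im,cv2.COLOR_BGR2HSV)
roi=np.zeros(im.shape[:2],np.uint8); roi[190:275,270:412]=255
m=cv2.inRange(hsv,(100,120,60),(125,255,255))&roi; m[:,:284]=0
ys,xs=np.nonzero(m); print('blue bbox',xs.min(),xs.max(),ys.min(),ys.max())
p=np.float32(np.c_[xs,ys]); r=cv2.minAreaRect(p); print(r); bl=cv2.boxPoints(r)
w=ray(d,bl,.1785); print(w.round(3),w.mean(0))
g=cv2.inRange(hsv,(45,100,50),(80,255,255))&roi
ys,xs=np.nonzero(g); r=cv2.minAreaRect(np.float32(np.c_[xs,ys])); print('green',r); print(ray(d,cv2.boxPoints(r),.176).round(3))
R=cv2.Rodrigues(d['rvec'])[0]; print('cam',-R.T@d['tvec'])
E
```

```text
blue bbox 284 349 211 250
((316.0553894042969, 230.54286193847656), (63.91739273071289, 31.6025390625), 7.9893269538879395)
[[ 0.549  0.081  0.178]
 [ 0.643  0.07   0.178]
 [ 0.618 -0.116  0.178]
 [ 0.525 -0.103  0.178]] [ 0.583791   -0.01671161  0.1785    ]
green ((378.5471496582031, 243.9150848388672), (17.75312614440918, 54.79512405395508), 10.61965560913086)
[[ 0.471 -0.158  0.176]
 [ 0.631 -0.189  0.176]
 [ 0.622 -0.24   0.176]
 [ 0.462 -0.208  0.176]]
cam [ 0.24353515 -0.03091687  1.64337412]
```

View pics/c1.png

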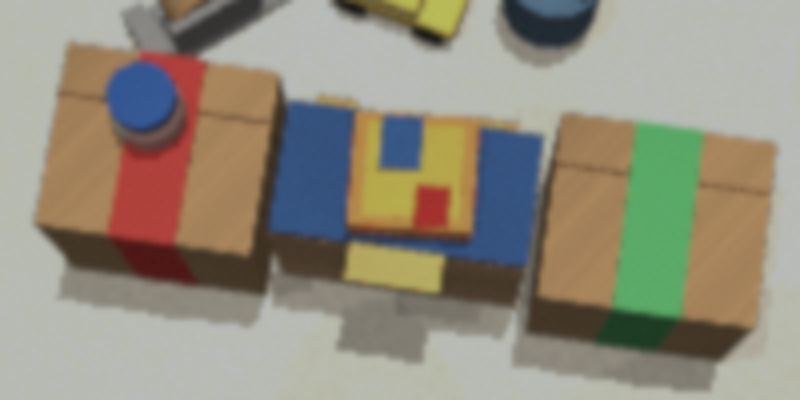

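The zoom shows these corners in crop pixels: lid (287,101), (543,135), (529,264), (271,233); green top (562,114), (776,145), (754,327), (540,297); puzzle top (357,112), (481,122), (475,234), (350,226); tab (350,243), (445,256), (441,292), (345,279).

```bash
python3 - <<'E'
from h import *
d=grab('top')
f=lambda P:(np.array(P)+.5)/4-.5+[215,185]
for n,P,z in [('lid',[(287,101),(543,135),(529,264),(271,233)],.1785),('green',[(562,114),(776,145),(754,327),(540,297)],.176),('red',[(68,43),(281,73),(254,254),(38,224)],.176),('puz',[(357,112),(481,122),(475,234),(350,226)],.2105),('tab',[(350,243),(445,256),(441,292),(345,279)],.1765)]:
    w=ray(d,f(P),z)[:,:2]; e=[np.linalg.norm(w[i]-w[i-1]).round(3) for i in range(4)]
    a=w[1]-w[0]+w[2]-w[3]; print(n,w.round(3).tolist(),w.mean(0).round(4),e,'yaw',np.degrees(np.arctan2(a[0],-a[1])).round(1))
E
```

```text
lid [[0.645, 0.071], [0.621, -0.117], [0.525, -0.107], [0.546, 0.081]] [ 0.5841 -0.018 ] [np.float64(0.1), np.float64(0.19), np.float64(0.097), np.float64(0.188)] yaw -6.9
green [[0.638, -0.131], [0.615, -0.288], [0.48, -0.269], [0.501, -0.115]] [ 0.5585 -0.2006] [np.float64(0.138), np.float64(0.158), np.float64(0.137), np.float64(0.155)] yaw -7.8
red [[0.689, 0.234], [0.667, 0.076], [0.531, 0.093], [0.552, 0.25]] [0.6096 0.1634] [np.float64(0.138), np.float64(0.16), np.float64(0.137), np.float64(0.159)] yaw -7.7
puz [[0.629, 0.018], [0.622, -0.071], [0.54, -0.067], [0.545, 0.022]] [ 0.5838 -0.0242] [np.float64(0.084), np.float64(0.089), np.float64(0.082), np.float64(0.089)] yaw -3.8
tab [[0.539, 0.023], [0.53, -0.046], [0.504, -0.043], [0.513, 0.026]] [ 0.5216 -0.0098] [np.float64(0.027), np.float64(0.07), np.float64(0.027), np.float64(0.07)] yaw -7.4
```

Request:
{"op": "step_arm", "data": {"rows": [[0, 0, 0.05, 0, 0.04], [0, 0, 0.1, 0, 0.04], [0, 0, 0.15, 0, 0.04], [0.388, 0.692, 0.15, 1.12, 0.04], [0.388, 0.692, 0.15, 1.12, 0.04], [0.388, 0.692, 0.15, 1.12, 0.04], [0.388, 0.692, 0.15, 1.12, 0.04], [0.388, 0.692, 0.15, 1.12, 0.04], [0.388, 0.692, 0.15, 1.12, 0.04], [0.388, 0.692, 0.15, 1.12, 0.04], [0.388, 0.692, 0.15, 1.12, 0.04], [0.388, 0.692, 0.15, 1.12, 0.04], [0.388, 0.692, 0.15, 1.12, 0.04], [0.388, 0.692, 0.15, 1.12, 0.04], [0.388, 0.692, 0.15, 1.12, 0.04], [0.388, 0.692, 0.15, 1.12, 0.04], [0.388, 0.692, 0.15, 1.12, 0.04], [0.388, 0.692, 0.15, 1.12, 0.04], [0.388, 0.692, 0.15, 1.12, 0.04], [0.388, 0.692, 0.15, 1.12, 0.04]]}}

```text
t: 2.2
eef_pos: [0.5953, 0.0534, 0.3419]
ee_rot: [3.139, -0.001, -1.708]
force: [-0.9, -0.2, 0.1]
width: 0.04
gripper_force: 0.0
```

Request:
{"op": "step_arm", "data": {"rows": [[0, 0, 0, 0, 0.04], [0, 0, 0, 0, 0.04], [0, 0, 0, 0, 0.04]]}}

```text
t: 2.5
eef_pos: [0.5934, 0.0481, 0.3446]
ee_rot: [-3.141, 0.0, -1.713]
force: [0.4, -0.9, 0.9]
width: 0.0397
gripper_force: 0.0
```

```bash
python3 - <<'E'
from h import *
s=arm.get_state();print(s['t'],s['eef_pos'],s['ee_rot'],s['q'],s['width'])
grab('wrist','w1.png')
E
```

```text
2.5 [0.59338693 0.04812561 0.34460729] [-3.14088633e+00  2.80241919e-04 -1.71285876e+00] [ 4.09043905e-01  1.68889417e-01  8.96056911e-02  1.31523665e-04
 -1.49076411e+00 -5.51116899e-01] 0.039706904383304625
```

View pics/w1.png

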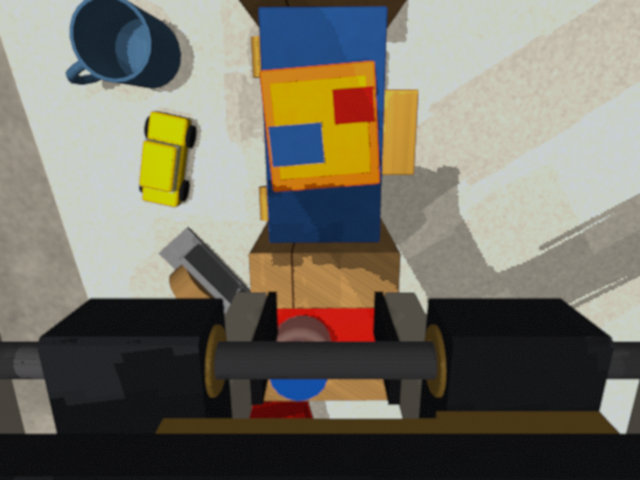

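The wrist view shows the puzzle at (320,127) on the lid, the tab at (402,132), and the gripper centred on the box's axis. I'll descend beside the puzzle and push slowly.

Request:
{"op": "step_arm", "data": {"rows": [[0, 0, -0.05, 0, 0.04], [0, 0, -0.1, 0, 0.04], [0, 0, -0.13, 0, 0.04], [0, 0, -0.145, 0, 0.04], [0, 0, -0.155, 0, 0.04], [0, 0, -0.157, 0, 0.04], [0, 0, -0.157, 0, 0.04], [0, 0, -0.157, 0, 0.04]]}}

```text
t: 3.35
eef_pos: [0.5945, 0.0492, 0.1884]
ee_rot: [-3.14, 0.001, -1.712]
force: [-0.2, -0.2, 0.6]
width: 0.04
gripper_force: 0.0
```

Request:
{"op": "step_arm", "data": {"rows": [[-0.001, -0.008, 0, 0, 0.04], [-0.002, -0.016, 0, 0, 0.04], [-0.003, -0.022, 0, 0, 0.04], [-0.004, -0.028, 0, 0, 0.04], [-0.005, -0.036, 0, 0, 0.04], [-0.006, -0.044, 0, 0, 0.04], [-0.007, -0.052, 0, 0, 0.04], [-0.008, -0.06, 0, 0, 0.04], [-0.01, -0.069, 0, 0, 0.04], [-0.011, -0.078, 0, 0, 0.04], [-0.012, -0.087, 0, 0, 0.04], [-0.013, -0.096, 0, 0, 0.04], [-0.015, -0.105, 0, 0, 0.04], [-0.016, -0.114, 0, 0, 0.04], [-0.017, -0.123, 0, 0, 0.04], [-0.018, -0.132, 0, 0, 0.04], [-0.02, -0.141, 0, 0, 0.04], [-0.021, -0.15, 0, 0, 0.04], [-0.022, -0.159, 0, 0, 0.04], [-0.024, -0.168, 0, 0, 0.04]]}}

```text
t: 5.35
eef_pos: [0.5697, -0.1196, 0.187]
ee_rot: [-3.142, -0.0, -1.712]
force: [-0.3, 0.6, -0.6]
width: 0.04
gripper_force: 0.0
```

```bash
python3 - <<'E'
from h import *
d=grab('wrist','w2.png')
print(proj(d,[[0.5585,-.2006,.208]]))
hsv=cv2.cvtColor(d['color'],cv2.COLOR_BGR2HSV)
m=cv2.inRange(hsv,(8,150,150),(35,255,255)); m[300:]=0
c=max(cv2.findContours(m,0,2)[0],key=cv2.contourArea)
r=cv2.minAreaRect(c);print(r); w=ray(d,cv2.boxPoints(r),.208);print(w.round(3),w.mean(0))
E
```

```text
[[322.85912519 107.27005416]]
((248.9500274658203, 31.350000381469727), (3.1622774600982666, 0.9486832022666931), 71.56504821777344)
[[ 0.582 -0.232  0.208]
 [ 0.582 -0.232  0.208]
 [ 0.582 -0.231  0.208]
 [ 0.582 -0.23   0.208]] [ 0.58185973 -0.23100532  0.208     ]
```

View pics/w2.png

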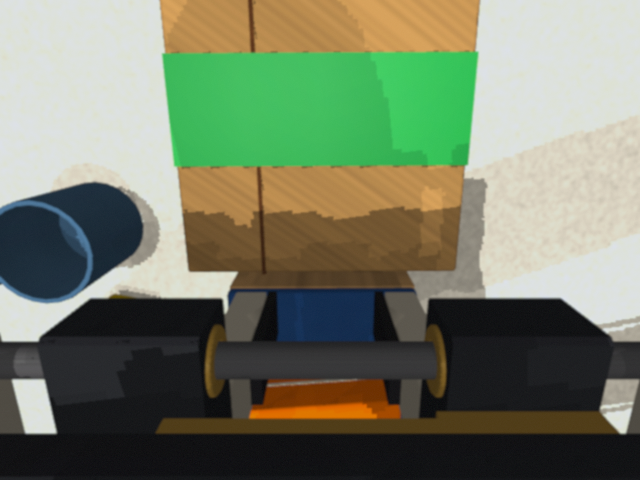

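The puzzle isn't ahead of the fingers; orange shows behind them at (325,400). I'll check from outside.

```bash
python3 - <<'E'
from h import *
d=grab('scene');e=grab('top')
a=cv2.resize(d['color'][100:380,180:440],(400,430));b=cv2.resize(e['color'][170:300,210:420],(400,248))
o=np.zeros((430,800,3),np.uint8);o[:,:400]=a;o[:248,400:]=b
cv2.imwrite('pics/c2.png',o)
E
```

```text
(no output)
```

View pics/c2.png

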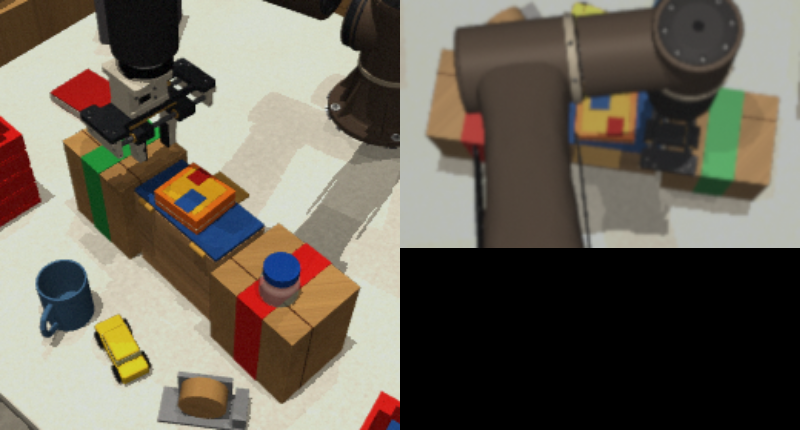

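The gripper passed over the puzzle without touching it, and the puzzle is still at its start. I'll check the true fingertip height against the reported TCP.

```bash
python3 - <<'E'
from h import *
d=grab('scene');s=arm.get_state();p=s['eef_pos'];print(p,s['q'])
im=cv2.resize(d['color'][100:260,200:400],None,fx=4,fy=4,interpolation=cv2.INTER_CUBIC)[:600]
bx=np.array([.99,-.139,0])
for z,col in((0,(0,0,255)),(.03,(255,0,255)),(.06,(255,255,0))):
    for o in(-.03,0,.03):
        q=(proj(d,[p+bx*o+[0,0,z]])[0]-[200,100]+.5)*4; cv2.circle(im,tuple(int(v) for v in q),4,col,-1)
cv2.imwrite('pics/c3.png',im)
E
```

```text
[ 0.56974011 -0.11908141  0.18707398] [ 1.29738266e-01  2.11596344e-01 -2.09172267e-01 -2.52693537e-05
 -1.14993863e+00 -2.71283205e-01]
```

View pics/c3.png

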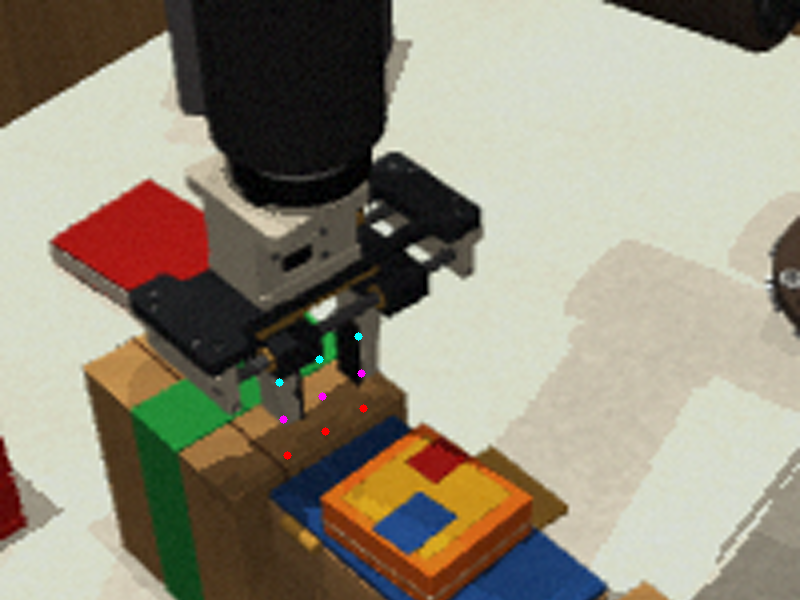

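```bash
python3 - <<'E'
from h import *
d=grab('wrist');p=arm.get_state()['eef_pos']
R=cv2.Rodrigues(d['rvec'])[0]; print('cam',-R.T@d['tvec'],'axis',R[2])
bx=np.array([.99,-.139,0]);by=np.array([.139,.99,0])
for dy in(0,-.03):
  for z in(0,.03,.06): print(dy,z,proj(d,[p+bx*o+by*dy+[0,0,z] for o in(-.041,-.02,.02,.041)]).round(0).tolist())
print('green top corners',proj(d,[[0.501,-.115,.176],[.638,-.131,.176]]))
E
```

```text
cam [ 0.5581524  -0.19588056  0.37799782] axis [ 0.04070458  0.28476896 -0.95773158]
0 0 [[407.0, 282.0], [364.0, 282.0], [284.0, 283.0], [241.0, 283.0]]
0 0.03 [[420.0, 309.0], [371.0, 309.0], [277.0, 309.0], [228.0, 309.0]]
0 0.06 [[438.0, 346.0], [379.0, 346.0], [267.0, 346.0], [209.0, 347.0]]
-0.03 0 [[410.0, 224.0], [366.0, 224.0], [282.0, 224.0], [237.0, 224.0]]
-0.03 0.03 [[425.0, 242.0], [373.0, 242.0], [274.0, 242.0], [222.0, 242.0]]
-0.03 0.06 [[445.0, 267.0], [383.0, 267.0], [264.0, 267.0], [201.0, 268.0]]
green top corners [[456.75368755 263.69036702]
 [190.62028418 270.12652427]]
```

Both views agree: the real fingertips are about 30 mm above the reported TCP. The reported z is low by about 0.03, so I'll work with that offset. Next I'll rise, go back, descend 27 mm lower than before and push again.

Request:
{"op": "step_arm", "data": {"rows": [[0, 0, 0.03, 0, 0.04], [0, 0, 0.04, 0, 0.04], [0.006, 0.042, 0.04, 0, 0.04], [0.012, 0.084, 0.04, 0, 0.04], [0.018, 0.126, 0.04, 0, 0.04], [0.024, 0.168, 0.04, 0, 0.04], [0.024, 0.168, 0.04, 0, 0.04], [0.024, 0.168, 0.02, 0, 0.04], [0.024, 0.168, 0, 0, 0.04], [0.024, 0.168, -0.012, 0, 0.04], [0.024, 0.168, -0.02, 0, 0.04], [0.024, 0.168, -0.024, 0, 0.04], [0.024, 0.168, -0.027, 0, 0.04], [0.024, 0.168, -0.027, 0, 0.04], [0.024, 0.168, -0.027, 0, 0.04]]}}

```text
t: 7.1
eef_pos: [0.5941, 0.0491, 0.1606]
ee_rot: [-3.141, 0.0, -1.712]
force: [-0.8, 0.2, 0.2]
width: 0.0397
gripper_force: 0.0
```

Request:
{"op": "step_arm", "data": {"rows": [[-0.001, -0.008, 0, 0, 0.04], [-0.002, -0.016, 0, 0, 0.04], [-0.003, -0.022, 0, 0, 0.04], [-0.004, -0.028, 0, 0, 0.04], [-0.004, -0.032, 0, 0, 0.04], [-0.005, -0.036, 0, 0, 0.04], [-0.005, -0.04, 0, 0, 0.04], [-0.006, -0.044, 0, 0, 0.04]]}}

```text
t: 7.9
eef_pos: [0.5882, 0.0051, 0.1603]
ee_rot: [-3.141, 0.0, -1.712]
force: [1.3, 4.0, 3.6]
width: 0.0403
gripper_force: 1.9
```

```bash
python3 - <<'E'
from h import *
d=grab('wrist');e=grab('scene')
o=np.zeros((480,800,3),np.uint8);o[:300,:400]=cv2.resize(d['color'],(400,300));o[:400,400:]=cv2.resize(e['color'][150:350,200:400],(400,400))
cv2.imwrite('pics/c4.png',o)
E
```

```text
(no output)
```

View pics/c4.png

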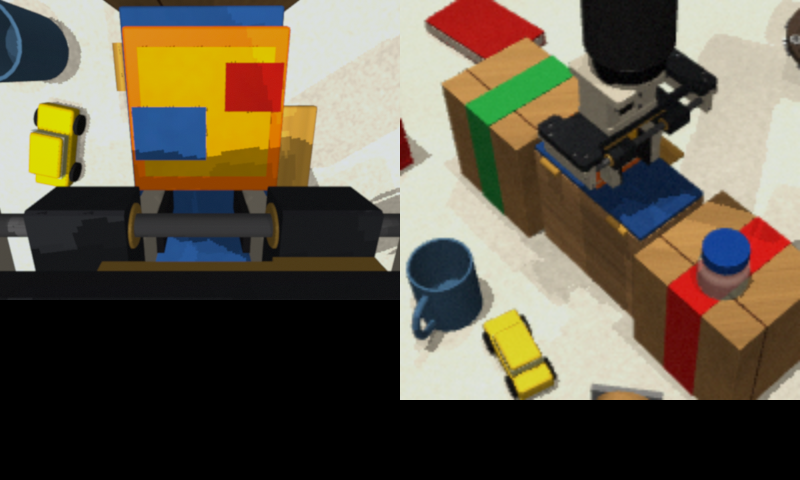

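The fingers are now against the puzzle and it moves squarely (about 4 N). I'll continue the push.

Request:
{"op": "step_arm", "data": {"rows": [[-0.001, -0.008, 0, 0, 0.04], [-0.002, -0.016, 0, 0, 0.04], [-0.003, -0.024, 0, 0, 0.04], [-0.004, -0.032, 0, 0, 0.04], [-0.006, -0.04, 0, 0, 0.04], [-0.007, -0.047, 0, 0, 0.04], [-0.008, -0.054, 0, 0, 0.04], [-0.009, -0.061, 0, 0, 0.04], [-0.01, -0.068, 0, 0, 0.04], [-0.011, -0.075, 0, 0, 0.04], [-0.012, -0.082, 0, 0, 0.04], [-0.013, -0.089, 0, 0, 0.04], [-0.014, -0.096, 0, 0, 0.04], [-0.014, -0.103, 0, 0, 0.04], [-0.015, -0.11, 0, 0, 0.04], [-0.016, -0.117, 0, 0, 0.04], [-0.017, -0.124, 0, 0, 0.04], [-0.018, -0.129, 0, 0, 0.04], [-0.018, -0.129, 0, 0, 0.04]]}}

```text
t: 9.9
eef_pos: [0.5696, -0.1247, 0.1602]
ee_rot: [-3.142, -0.0, -1.712]
force: [0.9, -0.1, -0.1]
width: 0.0398
gripper_force: 0.0
```

```bash
cat > pz.py <<'E'
from h import *
d=grab('wrist','wl.png')
hsv=cv2.cvtColor(d['color'],cv2.COLOR_BGR2HSV)
m=cv2.inRange(hsv,(5,200,190),(32,255,255)); m[300:]=0; m[:,:150]=0;m[:,480:]=0
c=max(cv2.findContours(m,0,2)[0],key=cv2.contourArea); h=cv2.convexHull(c)
w=ray(d,h[:,0],.208)[:,:2]; r=cv2.minAreaRect(np.float32(w)*1000); print(r)
c0=np.array(r[0])/1000; v=c0-[.5841,-.0182]
print('box frame x,y',v@[.99,-.139],v@[.139,.99], cv2.boundingRect(c))
E
python3 pz.py
```

```text
((558.470458984375, -190.0270233154297), (68.74568939208984, 83.86238861083984), 81.86421966552734)
box frame x,y -0.0014892893646239987 -0.1736712592834473 (197, 42, 265, 209)
```

Request:
{"op": "step_arm", "data": {"rows": [[-0.001, -0.005, 0, 0, 0.04], [-0.001, -0.01, 0, 0, 0.04], [-0.002, -0.015, 0, 0, 0.04], [-0.0025, -0.018, 0, 0, 0.04], [-0.0025, -0.018, 0, 0, 0.04], [-0.001, -0.008, 0, 0, 0.04], [0.001, 0.012, 0, 0, 0.04], [0.001, 0.012, 0.04, 0, 0.04], [0.001, 0.012, 0.09, 0, 0.04], [0.001, 0.012, 0.13, 0, 0.04], [0.001, 0.012, 0.16, 0, 0.04], [0.001, 0.012, 0.16, 0, 0.04]]}}

```text
t: 11.15
eef_pos: [0.5727, -0.1117, 0.3252]
ee_rot: [-3.134, 0.0, -1.711]
force: [0.9, -0.2, 0.3]
width: 0.0399
gripper_force: 0.0
```

```bash
python3 pz.py
```

```text
((557.4326171875, -197.72703552246094), (88.26458740234375, 83.8819351196289), 81.8622055053711)
box frame x,y -0.0014464510467528443 -0.1814385313781738 (269, 35, 124, 133)
```

View pics/wl.png

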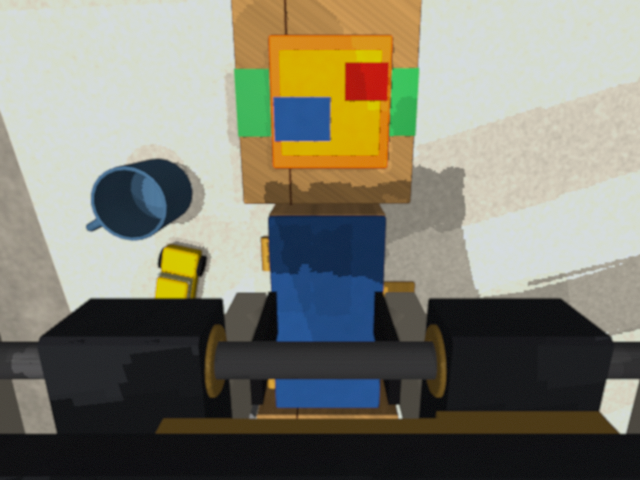

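The puzzle lies square on the green carton, at (-1.5, +3.6) mm from its centre, with the lid shut. The lid tab peeks out at (400,290). Since the tool can only stay vertical, I'll straddle the 70 mm tab with open fingers, reaching below it.

Request:
{"op": "step_arm", "data": {"rows": [[-0.02, 0.05, 0, 0.15, 0.0876], [-0.054, 0.103, 0, 0.3, 0.0876], [-0.054, 0.103, 0, 0.45, 0.0876], [-0.054, 0.103, 0, 0.6, 0.0876], [-0.054, 0.103, 0, 0.75, 0.0876], [-0.054, 0.103, 0, 0.9, 0.0876], [-0.054, 0.103, 0, 1.05, 0.0876], [-0.054, 0.103, 0, 1.2, 0.0876], [-0.054, 0.103, 0, 1.35, 0.0876], [-0.054, 0.103, 0, 1.5, 0.0876], [-0.054, 0.103, 0, 1.572, 0.0876], [-0.054, 0.103, 0, 1.572, 0.0876], [-0.054, 0.103, 0, 1.572, 0.0876], [-0.054, 0.103, 0, 1.572, 0.0876]]}}

```text
t: 12.6
eef_pos: [0.5165, -0.0087, 0.3196]
ee_rot: [3.141, 0.001, -0.141]
force: [-0.1, 0.8, 0.3]
width: 0.0878
gripper_force: 0.0
```

```bash
python3 - <<'E'
from h import *
s=arm.get_state();print(s['eef_pos'],s['ee_rot'],s['q'],s['width'])
d=grab('wrist')
hsv=cv2.cvtColor(d['color'],cv2.COLOR_BGR2HSV)
print(proj(d,[[.5178,-.0089,.1765],[.539,.023,.1765],[.504,-.043,.1765],[.5841,-.0182,.1785]]).round(0))
b=cv2.inRange(hsv,(100,120,50),(125,255,255)); c=max(cv2.findContours(b,0,2)[0],key=cv2.contourArea)
r=cv2.minAreaRect(c);w=ray(d,cv2.boxPoints(r),.1785);print(r,w.round(3),w.mean(0))
E
```

```text
[ 0.51654522 -0.00874953  0.3195554 ] [ 3.14125115e+00  7.55612512e-04 -1.41493687e-01] [ 3.63371528e-01  3.61578352e-02 -1.15191007e-01 -6.73458056e-05
 -1.42027401e+00  1.06594137e+00] 0.08779388253371123
[[325. 214.]
 [283. 195.]
 [368. 225.]
 [325. 130.]]
((323.2734069824219, 126.0057373046875), (133.05929565429688, 254.05796813964844), 89.73226165771484) [[ 0.647  0.069  0.178]
 [ 0.621 -0.117  0.178]
 [ 0.522 -0.112  0.178]
 [ 0.55   0.091  0.178]] [ 0.58532605 -0.01691887  0.1785    ]
```

Request:
{"op": "step_arm", "data": {"rows": [[0.001, 0, -0.04, 0, 0.0876], [0.001, 0, -0.08, 0, 0.0876], [0.001, 0, -0.12, 0, 0.0876], [0.001, 0, -0.14, 0, 0.0876], [0.001, 0, -0.155, 0, 0.0876], [0.001, 0, -0.167, 0, 0.0876], [0.001, 0, -0.177, 0, 0.0876], [0.001, 0, -0.183, 0, 0.0876], [0.001, 0, -0.183, 0, 0.0876], [0.001, 0, -0.183, 0, 0.0876]]}}

```text
t: 13.65
eef_pos: [0.5182, -0.0088, 0.1376]
ee_rot: [-3.141, -0.001, -0.14]
force: [-0.2, -0.1, 0.1]
width: 0.0875
gripper_force: 0.0
```

Request:
{"op": "step_arm", "data": {"rows": [[0, 0, 0, 0, 0.05], [0, 0, 0, 0, 0.05], [0, 0, 0, 0, 0.05], [0, 0, 0, 0, 0.05], [0, 0, 0, 0, 0.05], [0, 0, 0, 0, 0.05]], "newtons": 8}}

```text
t: 14.25
eef_pos: [0.5182, -0.0078, 0.1375]
ee_rot: [-3.14, -0.001, -0.139]
force: [-1.5, 5.0, 2.1]
width: 0.0699
gripper_force: 8.0
```

The tab is held at 70 mm. Now I'll swing it along its arc about the hinge.

Request:
{"op": "step_arm", "data": {"rows": [[0.0005, 0, 0.008, 0, 0.05], [0.001, 0, 0.016, 0, 0.05], [0.003, -0.0005, 0.023, 0, 0.05], [0.005, -0.001, 0.031, 0, 0.05], [0.0075, -0.001, 0.039, 0, 0.05], [0.01, -0.0015, 0.045, 0, 0.05], [0.014, -0.002, 0.053, 0, 0.05], [0.022, -0.003, 0.0655, 0, 0.05], [0.022, -0.003, 0.0655, 0, 0.05]]}}

```text
t: 15.15
eef_pos: [0.5408, -0.011, 0.2043]
ee_rot: [-3.14, -0.002, -0.139]
force: [-1.3, 5.7, 1.9]
width: 0.07
gripper_force: 8.0
```

```bash
python3 - <<'E'
from h import *
s=arm.get_state();print(s['eef_pos'],s['force'],s['moment'],s['width'],s['gripper_force'])
e=grab('scene')
cv2.imwrite('pics/c5.png',cv2.resize(e['color'][120:360,200:440],(600,600)))
E
```

```text
[ 0.5408091  -0.01096441  0.20433987] [-1.28758668  5.7034669   1.91959935] [2.3141746  0.76639884 0.059729  ] 0.06996844510049871 8.001095205545425
```

View pics/c5.png

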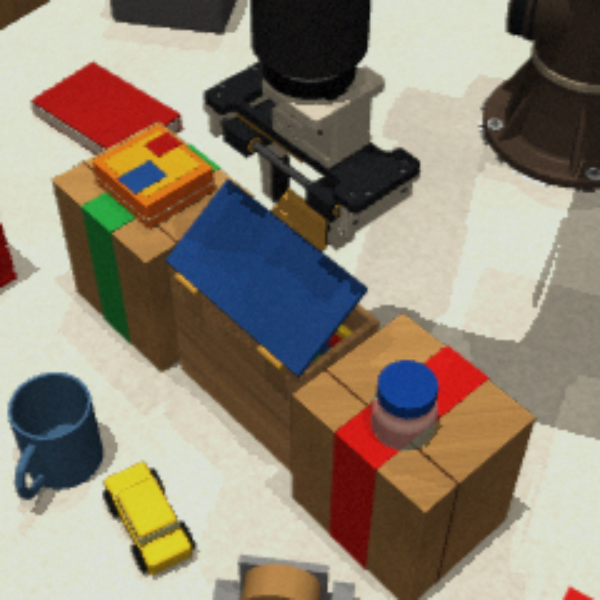

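The lid is up about 0.6 rad with the tab held at (300,220), and the puzzle is undisturbed on the green carton. I'll continue past vertical.

Request:
{"op": "step_arm", "data": {"rows": [[0.004, -0.0005, 0.005, 0, 0.05], [0.007, -0.001, 0.009, 0, 0.05], [0.011, -0.0015, 0.013, 0, 0.05], [0.0155, -0.002, 0.0175, 0, 0.05], [0.024, -0.0035, 0.025, 0, 0.05], [0.034, -0.005, 0.0315, 0, 0.05], [0.044, -0.006, 0.037, 0, 0.05], [0.055, -0.0075, 0.0415, 0, 0.05], [0.066, -0.009, 0.045, 0, 0.05], [0.077, -0.011, 0.047, 0, 0.05], [0.089, -0.0125, 0.0485, 0, 0.05], [0.1, -0.014, 0.0485, 0, 0.05], [0.112, -0.0155, 0.047, 0, 0.05], [0.123, -0.0175, 0.0445, 0, 0.05], [0.123, -0.0175, 0.0445, 0, 0.05], [0.123, -0.0175, 0.0445, 0, 0.05]]}}

```text
t: 16.8
eef_pos: [0.6653, -0.028, 0.2493]
ee_rot: [-3.139, -0.006, -0.139]
force: [2.2, 7.1, 6.7]
width: 0.0701
gripper_force: 8.0
```

Request:
{"op": "step_arm", "data": {"rows": [[0, 0, 0, 0, 0.0876], [0, 0, 0, 0, 0.0876], [0, 0, 0, 0, 0.0876], [0, 0, 0, 0, 0.0876], [0, 0, 0.02, 0, 0.0876], [0, 0, 0.05, 0, 0.0876], [0, 0, 0.09, 0, 0.0876], [-0.03, 0, 0.12, 0, 0.0876], [-0.07, 0, 0.13, 0, 0.0876], [-0.12, 0, 0.13, 0, 0.0876], [-0.16, 0, 0.13, 0, 0.0876], [-0.16, 0, 0.13, 0, 0.0876], [-0.16, 0, 0.13, 0, 0.0876], [-0.16, 0, 0.13, 0, 0.0876]]}}

```text
t: 18.2
eef_pos: [0.5031, -0.0294, 0.3769]
ee_rot: [3.141, 0.0, -0.14]
force: [-0.4, -0.5, -0.7]
width: 0.0877
gripper_force: 0.0
```

```bash
python3 - <<'E'
from h import *
s=arm.get_state();print(s['t'],s['eef_pos'],s['force'],s['width'])
e=grab('scene','fin.png')
# expected tab edge middle: lid at 1.95 vs shut; brass/blue test
h=np.array([.6336,-.0251,.1705]);bx=np.array([.99,-.139,0])
by=np.array([.139,.99,0])
for th in(1.6,1.8,1.95): print(th,proj(e,[h+bx*(-.1*np.cos(th))+by*o+[0,0,.1*np.sin(th)] for o in(-.095,.095)]).round(0).tolist())
hsv=cv2.cvtColor(e['color'],cv2.COLOR_BGR2HSV)
b=cv2.inRange(hsv,(100,130,50),(125,255,255)); roi=np.zeros_like(b);roi[170:300,240:400]=255
c=max(cv2.findContours(b&roi,0,2)[0],key=cv2.contourArea);print(cv2.approxPolyDP(c,5,True)[:,0].tolist(),cv2.contourArea(c))
m=cv2.inRange(hsv,(5,180,150),(32,255,255)); m[:150]=0;m[270:]=0;m[:,:220]=0;m[:,330:]=0
c=max(cv2.findContours(m,0,2)[0],key=cv2.contourArea);M=cv2.moments(c);print('puz px',M['m10']/M['m00'],M['m01']/M['m00'],proj(e,[[.5574,-.1977,.205]]))
E
```

```text
18.2 [ 0.50314049 -0.02935667  0.37691239] [-0.44296429 -0.45962366 -0.69878902] 0.08770657078952857
1.6 [[262.0, 194.0], [319.0, 241.0]]
1.8 [[255.0, 199.0], [312.0, 247.0]]
1.95 [[250.0, 203.0], [307.0, 252.0]]
[[355, 266], [352, 281], [371, 284], [373, 270]] 405.0
puz px 259.67072007629946 186.41106342393894 [[260.96062558 185.46307056]]
```

```bash
python3 - <<'E'
from h import *
e=grab('scene');hsv=cv2.cvtColor(e['color'],cv2.COLOR_BGR2HSV)
b=cv2.inRange(hsv,(95,80,15),(130,255,255)); roi=np.zeros_like(b);roi[170:320,240:345]=255
c=max(cv2.findContours(b&roi,0,2)[0],key=cv2.contourArea);print(cv2.approxPolyDP(c,3,True)[:,0].tolist(),cv2.contourArea(c))
h=np.array([.6336,-.0251,.1705]);bx=np.array([.99,-.139,0]);by=np.array([.139,.99,0])
# outer face: 8 mm above underside plane in lid frame
for th in(0,1.6,1.8,1.95):
    u=-bx*np.cos(th)+np.array([0,0,np.sin(th)]);n=bx*np.sin(th)+np.array([0,0,np.cos(th)])
    print(th,proj(e,[h+u*r+by*o+n*.008 for r in(0,.1) for o in(-.095,.095)]+[h+u*.128]).round(0).tolist())
print(hsv[215:262:4,290].tolist())
E
```

```text
[[249, 207], [271, 232], [318, 271], [300, 248]] 411.5
0 [[267.0, 221.0], [320.0, 268.0], [298.0, 202.0], [352.0, 245.0], [332.0, 219.0]]
1.6 [[265.0, 225.0], [317.0, 272.0], [260.0, 196.0], [316.0, 243.0], [288.0, 207.0]]
1.8 [[265.0, 226.0], [317.0, 272.0], [253.0, 201.0], [309.0, 250.0], [279.0, 214.0]]
1.95 [[265.0, 226.0], [317.0, 273.0], [248.0, 206.0], [304.0, 255.0], [272.0, 220.0]]
[[17, 142, 72], [15, 131, 72], [15, 141, 74], [108, 144, 62], [66, 193, 153], [61, 70, 120], [102, 49, 136], [109, 185, 102], [112, 188, 34], [15, 136, 73], [17, 148, 62], [15, 146, 68]]
```

The lid's outer corner at (249,207) matches 1.95 rad, and the puzzle is in place.

```bash
python3 -c "
from station import arm
print(arm.job_done())"
```

```text
the job is handed in; nothing more can be done
None
```

I handed the job in with the puzzle flat on the green carton, about 4 mm from its centre, and the lid resting open by itself at about 1.95 rad. The tool can't lean, so I lifted the lid by gripping the tab's sides instead of from beneath. My first push passed over the puzzle without touching it, because the fingertips sit about 30 mm above the reported TCP. I didn't measure the bystanders at the end, but the arm never went near enough to touch them.

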